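# Fit the mould plate to the tray sealer under its stop, then reset the stop

## Robot

A 7-joint arm with a two-finger parallel gripper is mounted at the origin on the work surface. World frame = base frame: x ahead of the robot, y to its left, z up, the work surface at z = 0. Lengths are in m, angles in degrees, forces in N, time in s.
With the tool pointing down it reaches from about 0.425 to 0.8 m from the base axis. Payload 8.3 kg.
Tool frame: the origin (TCP) lies at the very end of the fingers, on their centre line; the grasp point (between the pads) lies 19 mm behind it; z points along the fingers, y is the line along which they close (so a half turn about z gives the same grasp; the last joint's range is limited). The gripper opens to 85 mm and grips with 20 to 120 N. Pads are 22 mm wide; open, the fingers measure 114 mm over their backs; the gripper's body (76 mm by 85 mm) begins 54 mm behind the grasp point. The pads swing forward as they close: fully open they stand 13 mm farther back than shut.
Start: joints at [60.567, 21.967, 0.94, 78.501, -0.361, 79.538, -2.664], TCP at [0.272, -0.563, 0.196] pointing down, gripper open.
Joint ranges: [-169.22, 169.22], [-14.56, 117.87], [-87.37, 89.26], [10.42, 133.3], [-82.24, 262.24], [0.94, 117.77], [-172.7, 172.7]. Speed limits (degrees/s): [136.94, 136.94, 172.46, 172.46, 180, 180, 180].

## Interface

Orientations are given as a 3x3 rotation matrix whose columns are the frame's x, y, z axes.
In Python, from cell import ctrl gives the robot as it stands. The module is installed in compiled form; this text tells all that it offers.
- The arm moves only by the tool servo_tool, never from a script. Its arguments are lists of equal length, an entry for each row: "angular": the turn, a rotation vector about the tool's x, y, z in degrees, a list of three; "xyz": the shift along the tool's x, y, z in mm, a list of three; "hand": the finger opening in mm, from 0 to 85.4. In form: {"angular": [[ax, ay, az], ...], "xyz": [[x, y, z], ...], "hand": [hand, ...]}. A call has 1 to 5 rows; each row shifts and turns the commanded pose from where the row before left it, along the tool's axes as they then stand; what a row does not reach is not made up. A row lasts 1/8 s, in which the tool goes at most 62.5 mm and 10.7 degrees, less where a joint would pass 70% of its speed; a pose out of reach is approached as far as the arm can. A call is refused whole if a number of a shift passes 62.5 or a number of a turn 10.7, either way. A call with a gripper value outside its range is refused whole. The fingers move at their own pace and stop on an object; "grip_force" is the grip in N (left out, the last holds). Time passes only in rows, so rows that do not move let the fingers close. It gives the time, the measured TCP pose, the force, the opening and the grip force at its end, in the units of the state.
- ctrl.get_obs(): the state, without advancing time (a new reading comes with each control period).
- ctrl.grab_frame(name): name is "scene" or "top"; returns a dict with "color" (400x640x3 uint8, red, green, blue), "fx", "fy", "cx", "cy" (pixels), "view" (4x4, takes a point from world to camera coordinates). Camera axes: x right, y down, z forward; pixel columns grow to the right and rows downward; lengths in m; the calibration is good to about 2 mm. A picture is of the moment at which its call begins. There is no depth.
- ctrl.hand_in(): hands the job in; it is judged then, once.
Trained networks look in a picture, given as the dict that the camera call returned (one of the last four; its "shot" number tells which), for a name from the list of things; names that differ only in an ending like _2 or _b are one class to them, and where a whole thing is asked for, a point or a joint stands for the part that bears it (a point fixed in the world has none). Each returns a list of dicts, best first, with "score" (0 to 1); they miss things now and then, are a little off and sometimes report something else, mostly with a low value. They report only what shows in the picture. A call takes as long as a camera call.
- ctrl.boxes_of(picture, thing): "extent" ([left, top, right, bottom] in pixels, round what is visible of it).
- ctrl.pinpoint(picture, thing): "uv" ([column, row] in pixels: a listed point, or the origin of a listed thing).
The state is a dict: "time": time; "joint_positions": joint angles; "joint_velocities": joint speeds; "joint_efforts": joint torques, N m; "eef_pos": TCP position; "ee_rot": TCP orientation; "wrist_force": force on the tool from outside, world axes, zero at the start; "moment": the same for the moment, N m; "opening": finger opening in m; "gripper_force": force on a finger pad.
Only numpy, scipy, OpenCV 4.12 (cv2) and the standard library are available. Lean on these libraries where they do the work, as an engineer would, in place of code of your own. Each camera call takes 0.05 s, during which the arm holds its last target. There are 200 camera calls.

## Task

Push the mushroom stop button on the tray sealer's sloping panel right in so that it latches, and only then lower the mould plate with the two tray openings over the two locating pins so that it sits flush on the sealer's bed (either end first). With the plate down and let go, twist the stop's head clockwise, as its arrows show, until it springs back out, and let go of it; leave the other plate and everything standing around where they are.

Things in the scene. Friction and masses are not known exactly. Their poses are not given: they have to be found in the camera images.
- sealer: The tray sealer, a steel box 290 mm wide in x; origin under it on the worktop, y towards its operator's side (point bed is 5 mm along -y from it). Flat deck from y = -180 to 85 mm, then the panel slopes down at 25 degrees to y = 180. Its heating head stands open at the back (y under -150 mm), 230 mm wide, leaning back, up to 370 mm above the worktop.
- bed (a point): Fixed on the tray sealer: point on its flat steel deck, 112 mm above the worktop, midway between the two locating pins. x along the line of the pins, z up, y towards the sloping panel. Pins at x = -102 and +102 mm: 10 mm thick, 24 mm tall, the top 8 mm tapering to a 3 mm tip. Between them the deck has an open well (x -89..89, y -57..57 mm), free for 40 mm downwards.
- stop_seat (a point): Fixed point on the sloping panel at the centre of the mushroom stop's foot (80 mm along x, 140 mm along y and 23 mm lower than point bed). z points out along the button's axis, 25 degrees from vertical, leaning towards the operator's side; x along the panel. Nearest other thing on the panel: a 10 mm high dial 115 mm away along -x.
- stop_top (a point): Centre of the top of the stop's mushroom head; moves and turns with it. Head 40 mm across with a straight rim 8 mm high, 7 to 15 mm below its top; underside 18 mm below its top, on a 22 mm neck. Its top is 38 mm out from stop_seat when the button is out, 30 mm when it is pushed in.
- stop_plunger (a joint): How far the mushroom is pushed in: 0 fully out, 0.008 m fully in against a firm stop. It takes about 8 N; past mid-travel it snaps in. Pushed to its stop it stays latched by itself (resting at 7 to 8 mm) until its head is twisted.
- stop_head (a joint): Twist of the mushroom head in rad, clockwise when looking onto the head, 0 at rest, end stop at 1.15. Takes up to 0.5 N m, against a spring that turns it back slowly (about 1 s) when let go. The latch lets go beyond about 0.6 rad; the head then springs out by itself when the fingers open.
- mould_two: The plate to fit: bare aluminium, 230 x 150 x 12 mm, about 0.5 kg, two tray openings (78 x 114 mm, side by side along x) and a 12 mm hole near each short end, at x = -102 and +102, y = 0 mm. The web between the openings, 22 mm wide in x, passes through the centre. Origin: centre of the underside; x along the long side, z up. Lies flat on the worktop; the same turned half round.
- mould_one: bystander: a like plate, 230 x 150 x 12 mm, but with one large opening (178 x 114 mm); origin at the centre of its underside
- tray: bystander: black open meal tray 150 x 95 x 38 mm, standing in the opening of the one-opening plate; origin at the centre of its underside
- oil: bystander: oil bottle, 64 mm across, 220 mm tall, standing close beside the sealer; origin at the centre of its underside
- spice: bystander: spice jar, 46 mm across, 100 mm tall, standing close in front of the sealer's panel; origin at the centre of its underside
- canister: bystander: black canister with a knob on its lid, 94 mm across, 128 mm tall; origin at the centre of its underside
- tumbler: bystander: glass tumbler, 72 mm across, 90 mm tall; origin at the centre of its underside
- cup: bystander: white mug, 84 mm across, 85 mm tall; origin at the centre of its underside

How it is judged (in metres and radians):
On the way, in this order (a step that is already met when the one before it is completed fails the run):
1. the mushroom stop is pushed in and stays latched with nothing touching it (value of joint stop_plunger above 0.0055 m and contact force between stop_head and the arm below 0.3 N and contact force between stop_head and the fingers below 0.3 N), for 0.2 s.
2. with the stop still latched, the two-opening plate sits flush on the bed over both pins, let go (value of joint stop_plunger above 0.0055 m and horizontal distance between mould_two and bed below 0.004 m and z of mould_two in the frame of bed between -0.002 and 0.002 m and angle between the x axis of mould_two and the x axis of bed, either way round below 0.03 rad and contact force between mould_two and the fingers below 0.3 N), for 0.2 s.
3. the stop's head is twisted clockwise until its latch lets go (value of joint stop_head above 0.45 rad), for 0.05 s.
At the end, for the whole second after the job is handed in: The stop is fully out (within 1.5 mm) with its head sprung back (within 0.1 rad); the two-opening plate lies at rest on the bed over both pins: centre within 4 mm of the bed's, underside within 2 mm of the deck, long side within 0.03 rad of the line of the pins, level within 0.02 rad (value of joint stop_plunger below 0.0015 m and value of joint stop_head below 0.1 rad and horizontal distance between mould_two and bed below 0.004 m and z of mould_two in the frame of bed between -0.002 and 0.002 m and angle between the x axis of mould_two and the x axis of bed, either way round below 0.03 rad and angle between mould_two's own z axis and vertical below 0.02 rad and linear speed of mould_two below 0.02 m/s); the robot touches nothing.
It fails at once if the other mould plate or its tray is shifted by more than 30 mm (distance of any of mould_one, tray from where it was at the start of the episode above 0.03 m).
It fails at once if a bottle, jar, canister, tumbler or mug is shifted by more than 30 mm (distance of any of oil, spice, canister, tumbler, cup from where it was at the start of the episode above 0.03 m).
It fails at once if a bottle, jar, canister, tumbler or mug is knocked over (angle between any of oil, spice, canister, tumbler, cup's own z axis and vertical above 0.4 rad).
It also fails if it takes over 72 s, if anything falls off the work surface, if the arm or the gripper's body presses on something with over 40 N, if the wrist force passes 120 N, or if a joint passes its speed limit or range.

## Working session

There is one attempt and no reset: what is moved stays moved. The work goes in short steps, Python scripts to look and compute and a tool call to move; the robot and the scene stay as the last step left them, time stands still between calls to the robot, and variables do not carry over. Pictures are saved under pics/ and viewed, at most 10 in all, crops included, and the job is handed in when it is done.

Besides the shell and the picture viewer there is one more tool, called by a JSON object that holds its "fn" and its "kwargs". servo_tool: Moves the arm, as the interface text tells. Its arguments: {"type":"object","properties":{"angular":{"type":"array","items":{"type":"array","items":{"type":"number"}}},"xyz":{"type":"array","items":{"type":"array","items":{"type":"number"}}},"hand":{"type":"array","items":{"type":"number"}},"grip_force":{"type":"number"}},"required":["angular","xyz","hand"]}

```bash
mkdir -p pics
cat > h.py <<'E'
import numpy as np, cv2
from cell import ctrl
def ray(f,uv):
    V=np.array(f["view"]);R=V[:3,:3];t=V[:3,3]
    d=R.T@np.array([(uv[0]-f["cx"])/f["fx"],(uv[1]-f["cy"])/f["fy"],1.]);c=-R.T@t
    return c,d/np.linalg.norm(d)
def atz(f,uv,z):
    c,d=ray(f,uv);return c+d*(z-c[2])/d[2]
def tri(rs):
    A=0;b=0
    for c,d in rs:
        P=np.eye(3)-np.outer(d,d);A=A+P;b=b+P@c
    x=np.linalg.solve(A,b);return x,[round(float(np.linalg.norm((np.eye(3)-np.outer(d,d))@(x-c)))*1000,1) for c,d in rs]
def proj(f,p):
    V=np.array(f["view"]);q=V[:3,:3]@p+V[:3,3];return np.array([f["fx"]*q[0]/q[2]+f["cx"],f["fy"]*q[1]/q[2]+f["cy"]])
def save(f,n): cv2.imwrite("pics/"+n,cv2.cvtColor(f["color"],cv2.COLOR_RGB2BGR))
E
python3 - <<'E'
from h import *
np.set_printoptions(precision=4,suppress=True)
F={n:ctrl.grab_frame(n) for n in("scene","top")}
for n,f in F.items(): save(f,n+"0.png"); print(n,f["fx"],ray(f,(f["cx"],f["cy"])))
for t in "sealer bed stop_seat stop_top mould_two mould_one tray oil spice canister tumbler cup".split():
    r=[]
    for n,f in F.items():
        p=ctrl.pinpoint(f,t)
        print(t,n,[(np.round(q["uv"],1).tolist(),round(q["score"],2)) for q in p[:2]],end=' ')
        if p:r.append(ray(f,p[0]["uv"]));print(atz(f,p[0]["uv"],.112 if t=='bed' else 0) ,end=' ')
    print(tri(r) if len(r)>1 else '')
E
```

```text
scene 464.9398082711104 (array([ 1.2191, -0.3946,  0.9188]), array([-0.5573,  0.4179, -0.7175]))
top 429.42135754663497 (array([0.3966, 0.0505, 1.3111]), array([ 0.1697, -0.0008, -0.9855]))
sealer scene [([180.2, 285.3], 0.64)] [ 0.5178 -0.2938  0.    ] sealer top [([437.9, 234.0], 0.62)] [ 0.5204 -0.309   0.    ] (array([ 0.5219, -0.3003,  0.0099]), [6.3, 6.3])
bed scene [([167.8, 257.8], 0.8)] [ 0.5213 -0.2965  0.112 ] bed top [([446.8, 227.2], 0.8)] [ 0.529  -0.3041  0.112 ] (array([ 0.5286, -0.2994,  0.1218]), [1.9, 1.9])
stop_seat scene [([239.6, 256.8], 0.85)] [ 0.531 -0.141  0.   ] stop_seat top [([390.2, 208.1], 0.86)] [ 0.6001 -0.1651  0.    ] (array([ 0.5871, -0.1571,  0.0722]), [4.3, 4.3])
stop_top scene [([242.7, 240.5], 0.72)] [ 0.4907 -0.1084  0.    ] stop_top top [([394.4, 203.2], 0.62)] [ 0.6155 -0.1785  0.    ] (array([ 0.5946, -0.1525,  0.1331]), [3.1, 3.1])
mould_two scene [([337.1, 209.6], 0.64)] [0.5545 0.1484 0.    ] mould_two top [([284.4, 226.4], 0.58)] [0.5424 0.1608 0.    ] (array([ 0.5432,  0.1604, -0.0169]), [2.2, 2.2])
mould_one scene [([383.1, 156.3], 0.
[... 405 characters left out ...]
, 0.8)] [ 0.4167 -0.0871  0.    ] spice top [([369.0, 269.4], 0.58)] [ 0.4129 -0.0965  0.    ] (array([ 0.4152, -0.0919,  0.0013]), [5.0, 5.0])
canister scene [([376.7, 268.9], 0.63)] [0.7658 0.1016 0.    ] canister top [([245.1, 158.0], 0.72), ([298.9, 152.5], 0.64)] [0.7586 0.2883 0.    ] (array([ 0.7443,  0.2305, -0.0878]), [80.0, 80.0])
tumbler scene [([432.4, 233.5], 0.67)] [0.7709 0.2889 0.    ] tumbler top [([244.7, 157.0], 0.97)] [0.7618 0.2897 0.    ] (array([ 0.7657,  0.2931, -0.0087]), [2.2, 2.2])
cup scene [([434.9, 205.3], 0.89), ([387.4, 155.8], 0.61)] [0.7056 0.3678 0.    ] cup top [([216.2, 177.2], 0.86)] [0.6964 0.3766 0.    ] (array([ 0.6988,  0.3792, -0.0128]), [0.7, 0.7])
```

View pics/scene0.png

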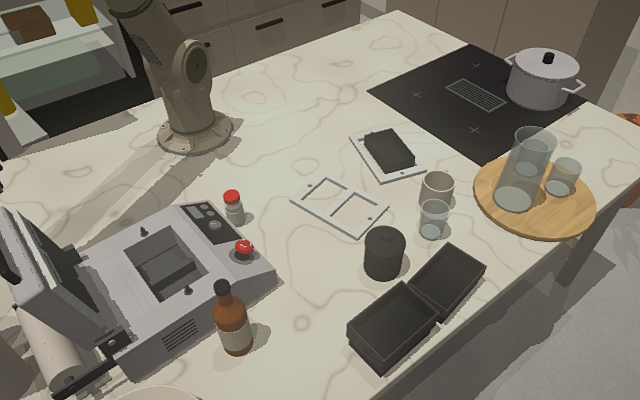

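View pics/top0.png

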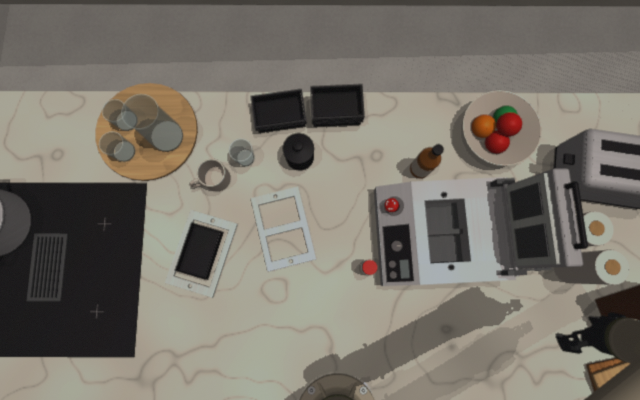

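The top view shows the two-opening plate centred near (284,228), with holes near (268,193) and (300,265). The pins are at about (444,194) and (451,267), and the red stop is at (392,204). In the scene view the stop is at (243,245) and the pins are at (143,231) and (188,290). The network points agree with this; only the canister was mismatched. Next I refine the pins and holes.

Run:
```python
from h import *
a=cv2.imread("pics/top0.png");b=cv2.imread("pics/scene0.png")
def crop(i,x,y,w=100,h=75):
    c=cv2.resize(i[y:y+h,x:x+w],(400,300),interpolation=cv2.INTER_CUBIC)
    for k in range(0,w,10):
        cv2.line(c,(k*4,0),(k*4,6 if k%50 else 14),(0,0,255),1)
    for k in range(0,h,10): cv2.line(c,(0,k*4),(6 if (k+y)%50 else 14,k*4),(0,0,255),1)
    return c
q=np.vstack([np.hstack([crop(a,375,195),crop(a,240,192)]),np.hstack([crop(b,130,220),crop(b,285,172)])])
cv2.imwrite("pics/c1.png",q)
```

```text
(no output)
```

View pics/c1.png

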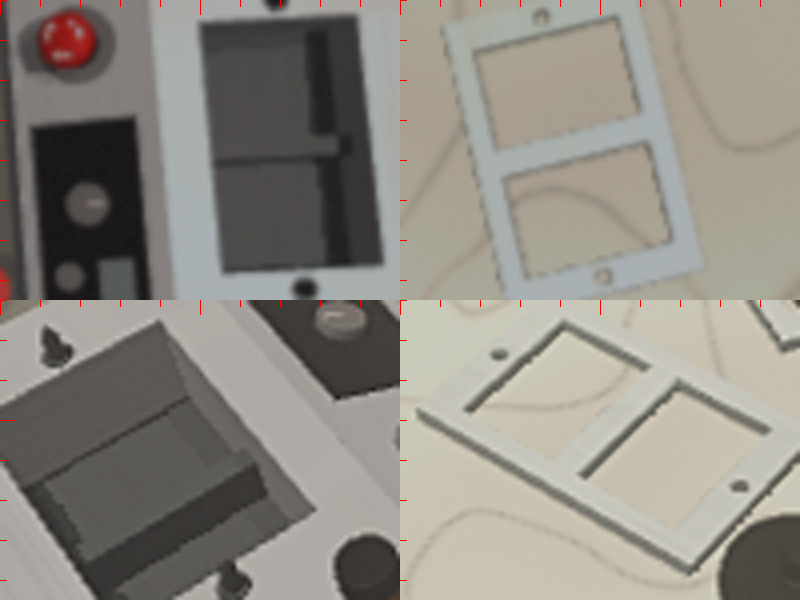

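The crop gives the holes and pins clearly: in the top view, holes at about (274.9,195.6) and (290.4,260.8), and well corners such as (424.6,200). I'll fit poses from those.

Run:
```python
from h import *
from scipy.optimize import least_squares
np.set_printoptions(precision=4,suppress=True)
T=ctrl.grab_frame("top");S=ctrl.grab_frame("scene")
g=lambda x,y,ox,oy:np.array([ox+x/4-.4,oy+y/4-.4])
def fit(obs,z0,x0):
    r=lambda p:np.concatenate([proj(f,np.array([p[0]+np.cos(p[2])*m[0]-np.sin(p[2])*m[1],p[1]+np.sin(p[2])*m[0]+np.cos(p[2])*m[1],z0+m[2]]))-u for f,m,u in obs])
    s=least_squares(r,x0);return s.x*[1,1,57.2958],np.abs(s.fun).max().round(2)
w=[(T,(89,57,0),g(200,22,375,195)),(T,(89,-57,0),g(357,14,375,195)),(T,(-89,-57,0),g(384,264,375,195)),(T,(-89,57,0),g(222,272,375,195))]
ws=[(S,(-89,57,0),g(160,22,130,220)),(S,(89,57,0),g(315,210,130,220)),(S,(-102,0,24),g(46,28,130,220)),(S,(-102,0,0),g(58,66,130,220)),(S,(102,0,0),g(234,293,130,220))]
h=[(T,(102,0,12),g(141,16,240,192)),(T,(-102,0,12),g(203,277,240,192)),
 # plate corners of openings (top face): x 11..89, y +-57
 (T,(89,57,12),g(75,50,240,192)),(T,(89,-57,12),g(217,16,240,192)),(T,(-89,57,12),g(125,279,240,192)),(T,(-89,-57,12),g(272,240,240,192))]
hs=[(S,(-102,0,12),g(99,54,285,172)),(S,(102,0,12),g(340,186,285,172))]
mm=lambda o:[(f,np.array(m)/1000,u) for f,m,u in o]
for n,o in(("T",w),("S",ws),("both",w+ws)): print("bed",n,fit(mm(o),.112,[.52,-.3,0]))
for n,o in(("T",h),("S",hs),("both",h+hs)): print("plate",n,fit(mm(o),0,[.54,.16,.2]))
b,_=fit(mm(w+ws),.112,[.52,-.3,0]);c,s=np.cos(b[2]/57.2958),np.sin(b[2]/57.2958)
B=np.array([[c,-s,0],[s,c,0],[0,0,1]]);ax=B@[0,np.sin(np.pi*25/180),np.cos(np.pi*25/180)]
seat=np.array([b[0],b[1],.112])+B@[.08,.14,-.023]
print("seat",seat,"top",seat+.038*ax,"axis",ax)
for n,f in(("T",T),("S",S)):
  for k in("stop_top","stop_seat"): print(n,k,proj(f,seat+(.038*ax if k=="stop_top" else 0)),ctrl.pinpoint(f,k)[0]["uv"])
o=ctrl.get_obs();print(o["eef_pos"],o["ee_rot"],o["joint_positions"],o["opening"],o["time"])
```

```text
bed T (array([ 0.5213, -0.305 ,  2.9164]), np.float64(0.45))
bed S (array([ 0.5273, -0.3062,  3.0031]), np.float64(1.79))
bed both (array([ 0.5245, -0.3058,  2.8452]), np.float64(2.68))
plate T (array([ 0.5367,  0.1652, 14.1613]), np.float64(0.49))
plate S (array([ 0.5405,  0.164 , 14.4041]), np.float64(0.03))
plate both (array([ 0.5375,  0.1651, 14.196 ]), np.float64(0.81))
seat [ 0.5974 -0.162   0.089 ] top [ 0.5966 -0.1459  0.1234] axis [-0.021   0.4221  0.9063]
T stop_top [390.4604 202.5863] [391.7, 204.5]
T stop_seat [394.0893 204.3073] [392.7, 208.0]Traceback (most recent call last):
  File "<stdin>", line 23, in <module>
IndexError: list index out of range
```

```bash
cat >> h.py <<'E'
from scipy.spatial.transform import Rotation as Ro
BED=np.array([.5243,-.3057,.112]);BY=2.9;PL=np.array([.5386,.1647,0]);PY=14.2
B=Ro.from_euler('z',BY,degrees=True).as_matrix()
AX=B@[0,np.sin(np.radians(25)),np.cos(np.radians(25))];SEAT=BED+B@[.08,.14,-.023]
def to(p,R,n=""):
    o=ctrl.get_obs();C=np.array(o["ee_rot"])
    print(n,"ang",Ro.from_matrix(C.T@R).as_rotvec(degrees=True).round(1),"xyz mm",(1000*C.T@(np.array(p)-o["eef_pos"])).round(1))
def stat():
    o=ctrl.get_obs();print("t",o["time"],"p",np.round(o["eef_pos"],4),"F",np.round(o["wrist_force"],1),"M",np.round(o["moment"],2),"open",o["opening"],"J",np.round(o["joint_positions"],1))
# stop tool frame: z=-AX, y=+-panel x
def RS(s): y=s*B[:,0];return np.column_stack([np.cross(y,-AX),y,-AX])
def RD(yaw,s=1):
    y=s*np.array([np.cos(np.radians(yaw)),np.sin(np.radians(yaw)),0]);z=np.array([0,0,-1.]);return np.column_stack([np.cross(y,z),y,z])
E
python3 - <<'E'
from h import *
stat();print(np.round(ctrl.get_obs()["ee_rot"],3))
for s in(1,-1):
    to(SEAT+AX*.06,RS(s),"stop%d"%s);to(PL+[0,0,.1],RD(PY,s),"plate%d"%s)
print(SEAT)
E
```

```text
t 1.55 p [ 0.2723 -0.5626  0.1961] F [ 1.  -0.7 -0.6] M [-0.01 -0.02 -0.  ] open 0.08569022461434385 J [60.6 22.   0.9 78.5 -0.4 79.5 -2.7]
[[ 0.9    0.436  0.   ]
 [ 0.436 -0.9    0.   ]
 [ 0.    -0.    -1.   ]]
stop1 ang [-14.6 -22.1 -66. ] xyz mm [ 476.8 -242.5   52.7]
plate1 ang [  0.   -0.  -78.4] xyz mm [ 556.5 -538.6   96.1]
stop-1 ang [-24.6  16.3 110.9] xyz mm [ 476.8 -242.5   52.7]
plate-1 ang [ -0.   -0.  101.6] xyz mm [ 556.5 -538.6   96.1]
[ 0.59711454 -0.16183185  0.089     ]
```

{"fn": "servo_tool", "kwargs": {"angular": [[0,0,0],[0,0,0],[0,0,0],[0,0,0],[0,0,0]], "xyz": [[0,0,-42],[0,0,-42],[0,0,-42],[0,0,-42],[0,0,-42]], "hand": [0,0,0,0,0]}}

```text
time: 2.17
eef_pos: [0.2722, -0.5624, 0.4077]
ee_rot: [[0.9, 0.436, 0.0], [0.436, -0.9, -0.0], [0.0, 0.0, -1.0]]
wrist_force: [0.1, -1.2, -0.2]
opening: -0.0
gripper_force: 0.0
```

{"fn": "servo_tool", "kwargs": {"angular": [[0,0,0],[0,0,0],[0,0,0],[0,0,0],[0,0,0]], "xyz": [[40,-20,0],[48,-24,0],[48,-24,0],[48,-24,0],[48,-24,0]], "hand": [0,0,0,0,0]}}

```text
time: 2.8
eef_pos: [0.4314, -0.3555, 0.4063]
ee_rot: [[0.9, 0.436, 0.0], [0.436, -0.9, -0.0], [0.0, 0.0, -1.0]]
wrist_force: [0.1, -0.8, -0.1]
opening: 0.0001
gripper_force: 0.0
```

{"fn": "servo_tool", "kwargs": {"angular": [[0,0,0],[0,0,0],[0,0,0],[0,0,0],[0,0,0]], "xyz": [[48,-24,0],[48,-24,0],[48,-24,0],[48,-24,0],[40,-20,0]], "hand": [0,0,0,0,0]}}

```text
time: 3.42
eef_pos: [0.5899, -0.1495, 0.4061]
ee_rot: [[0.9, 0.437, 0.0], [0.437, -0.9, 0.0], [0.0, -0.0, -1.0]]
wrist_force: [0.6, -0.7, -0.3]
opening: -0.0001
gripper_force: 0.0
```

Run:
```python
from h import *
stat();o=ctrl.get_obs();to(o["eef_pos"],RS(1));to(SEAT+AX*.1,RS(1))
```

```text
t 3.425 p [ 0.5899 -0.1495  0.4061] F [ 0.6 -0.7 -0.3] M [ 0.01  0.   -0.02] open -6.040671762106097e-05 J [ 19.2  21.6 -13.1  53.    5.  105.9 -55.8]
 ang [-14.6 -22.1 -65.9] xyz mm [0. 0. 0.]
 ang [-14.6 -22.1 -65.9] xyz mm [ 17.5 -24.6 226.5]
```

{"fn": "servo_tool", "kwargs": {"angular": [[-1.8,-2.8,-8.2],[-1.8,-2.8,-8.2],[-1.8,-2.8,-8.2],[-1.8,-2.8,-8.2]], "xyz": [[0,0,20],[0,0,20],[0,0,20],[0,0,20]], "hand": [0,0,0,0]}}

```text
time: 3.92
eef_pos: [0.5864, -0.1578, 0.3258]
ee_rot: [[0.507, 0.86, -0.059], [0.833, -0.507, -0.221], [-0.22, 0.063, -0.973]]
wrist_force: [0.1, 0.4, -0.2]
opening: -0.0002
gripper_force: 0.0
```

{"fn": "servo_tool", "kwargs": {"angular": [[-1.8,-2.8,-8.2],[-1.8,-2.8,-8.2],[-1.8,-2.8,-8.2],[-1.8,-2.8,-8.2]], "xyz": [[0,0,0],[0,0,0],[0,0,0],[0,0,0]], "hand": [0,0,0,0]}}

```text
time: 4.42
eef_pos: [0.5865, -0.1577, 0.3265]
ee_rot: [[-0.046, 0.999, 0.015], [0.903, 0.049, -0.426], [-0.427, -0.006, -0.904]]
wrist_force: [-0.1, 0.3, -0.5]
opening: 0.0002
gripper_force: 0.0
```

Run:
```python
from h import *
stat();to(SEAT+AX*.1,RS(1))
```

```text
t 4.425 p [ 0.5865 -0.1577  0.3265] F [-0.1  0.3 -0.5] M [0.44 0.02 0.01] open 0.00015304750563779182 J [ 12.3  16.5 -21.7  75.2  31.1  92.3  -5.4]
 ang [-0.4  0.2  0. ] xyz mm [ 96.7  11.2 116.7]
```

{"fn": "servo_tool", "kwargs": {"angular": [[0,0,0],[0,0,0],[0,0,0],[0,0,0]], "xyz": [[32,4,0],[32,4,20],[32,3,50],[0,0,46]], "hand": [0,0,0,0]}}

```text
time: 4.92
eef_pos: [0.5949, -0.1168, 0.1781]
ee_rot: [[-0.047, 0.999, 0.015], [0.905, 0.049, -0.423], [-0.423, -0.006, -0.906]]
wrist_force: [-0.4, -0.7, 1.0]
opening: -0.0003
gripper_force: 0.0
```

Run:
```python
from h import *
stat();to(SEAT+AX*.038,RS(1))
T=ctrl.grab_frame("top");S=ctrl.grab_frame("scene")
a=cv2.resize(T["color"][150:270,340:480],None,fx=2.8,fy=2.8,interpolation=2);b=cv2.resize(S["color"][180:300,170:310],None,fx=2.8,fy=2.8,interpolation=2)
cv2.imwrite("pics/d.png",np.hstack([a,b])[...,::-1])
for f in(T,S): print(proj(f,np.array(ctrl.get_obs()["eef_pos"])),[ (k,[(q["uv"],q["score"]) for q in ctrl.pinpoint(f,k)[:1]]) for k in("stop_top","stop_seat")])
```

```text
t 4.925 p [ 0.5949 -0.1168  0.1781] F [-0.4 -0.7  1. ] M [ 0.41 -0.    0.01] open -0.0002677309747671841 J [  9.5  21.2 -22.6  88.   33.3  79.2 -17.6]
 ang [-0.4  0.1  0. ] xyz mm [-3.1  0.4 61.8]
[384.9951403  201.14723479] [('stop_top', [([393.9, 203.8], 0.6)]), ('stop_seat', [([394.4, 204.6], 0.53)])]
[251.34877174 219.09851931] [('stop_top', [([245.8, 241.9], 0.65)]), ('stop_seat', [([241.3, 255.4], 0.79)])]
```

View pics/d.png

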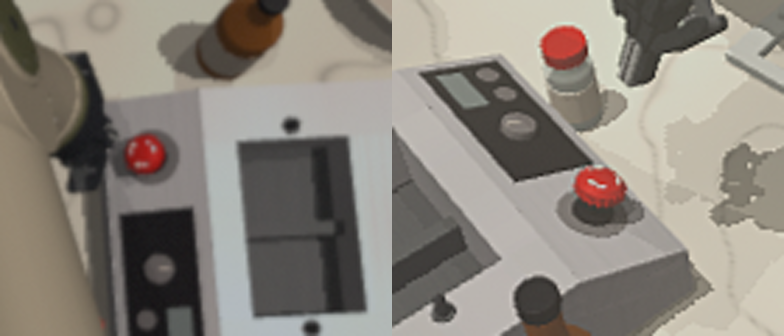

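The crop shows the closed fingertips at about (258,209) in the scene view, while the TCP projects to (251,219). I'll zoom in with the predicted points overlaid to check that offset.

Run:
```python
from h import *
stat()
o=ctrl.get_obs();p=np.array(o["eef_pos"]);R=np.array(o["ee_rot"])
out=[]
for n,(x,y) in(("top",(345,165)),("scene",(215,180))):
    f=ctrl.grab_frame(n);c=cv2.resize(f["color"][y:y+80,x:x+66],(396,480),interpolation=cv2.INTER_CUBIC)
    for q,col in((p,(0,255,0)),(p-R[:,2]*.019,(255,255,0)),(SEAT+AX*.038,(0,0,255)),(SEAT,(255,0,255)),(p+R[:,0]*.011,(0,255,255)),(p-R[:,0]*.011,(0,255,255))):
        u=(proj(f,q)-[x,y])*6+3;cv2.circle(c,tuple(int(v) for v in u),3,col,-1)
    out.append(c)
cv2.imwrite("pics/e.png",np.hstack(out)[...,::-1])
```

```text
t 5.225 p [ 0.5964 -0.1191  0.1834] F [-0.  -1.   0.8] M [ 0.44  0.02 -0.03] open -0.00019564125765426227 J [  9.6  21.1 -22.5  87.6  33.3  79.5 -17.5]
```

View pics/e.png

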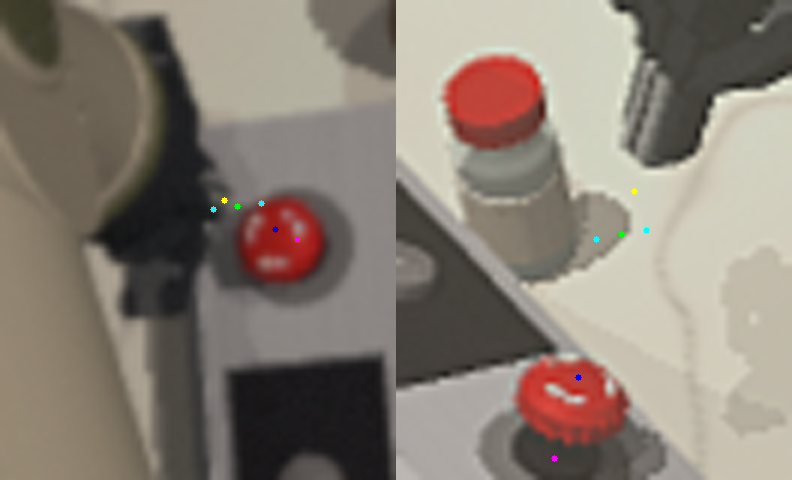

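The fingertips in the scene view end about 30 mm short of the projected TCP, along the tool axis. The stop itself projects correctly. I'll approach in guarded steps and see where contact comes.

{"fn": "servo_tool", "kwargs": {"angular": [[0,0,0],[0,0,0],[0,0,0],[0,0,0]], "xyz": [[0,0,20],[0,0,15],[0,0,10],[0,0,0]], "hand": [0,0,0,0]}}

```text
time: 5.82
eef_pos: [0.5952, -0.1395, 0.1395]
ee_rot: [[-0.041, 0.999, 0.013], [0.904, 0.043, -0.425], [-0.425, -0.006, -0.905]]
wrist_force: [-0.2, -0.1, 0.0]
opening: 0.0002
gripper_force: 0.0
```

Run:
```python
from h import *
stat();to(SEAT+AX*.038,RS(1))
o=ctrl.get_obs();p=np.array(o["eef_pos"]);R=np.array(o["ee_rot"])
out=[]
for n,(x,y) in(("top",(345,165)),("scene",(215,180))):
    f=ctrl.grab_frame(n);c=cv2.resize(f["color"][y:y+80,x:x+66],(396,480),interpolation=cv2.INTER_CUBIC)
    for q,col in((p,(0,255,0)),(p-R[:,2]*.019,(255,255,0)),(p-R[:,2]*.1,(255,255,0)),(SEAT+AX*.038,(0,0,255))):
        u=(proj(f,q)-[x,y])*6+3;cv2.circle(c,tuple(int(v) for v in u),3,col,-1)
    out.append(c)
cv2.imwrite("pics/f.png",np.hstack(out)[...,::-1]);stat()
```

```text
t 5.825 p [ 0.5952 -0.1395  0.1395] F [-0.2 -0.1  0. ] M [ 0.46  0.03 -0.05] open 0.00017048544255015866 J [ 10.9  22.9 -21.6  90.9  34.6  74.6 -18.4]
 ang [-0.5  0.2 -0.3] xyz mm [ 1.1  0.9 17.2]
t 5.925 p [ 0.5959 -0.1388  0.1404] F [-1.1  0.5  0.1] M [ 0.48 -0.01  0.04] open 0.00014205108284904856 J [ 10.8  22.8 -21.6  90.8  34.6  74.6 -18.4]
```

View pics/f.png

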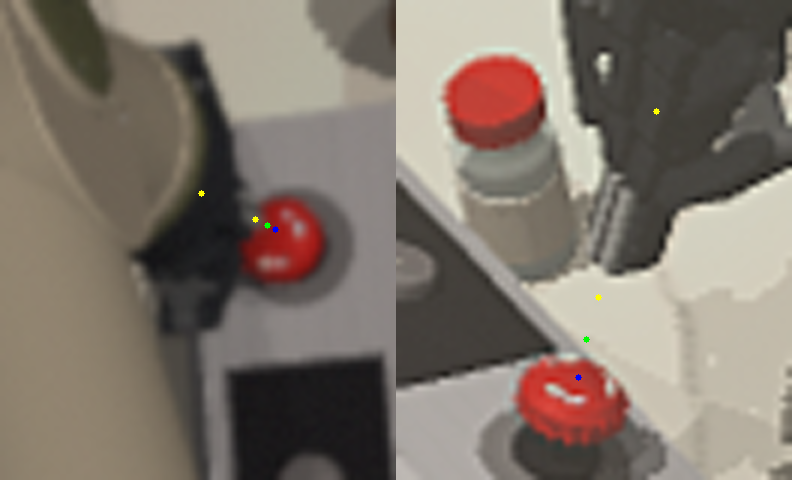

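{"fn": "servo_tool", "kwargs": {"angular": [[0,0,0],[0,0,0],[0,0,0]], "xyz": [[1,0.5,8],[0,0,6],[0,0,0]], "hand": [0,0,0]}}

```text
time: 6.3
eef_pos: [0.5958, -0.1445, 0.1262]
ee_rot: [[-0.041, 0.999, 0.013], [0.904, 0.043, -0.425], [-0.425, -0.006, -0.905]]
wrist_force: [-0.2, 0.4, -1.0]
opening: -0.0002
gripper_force: 0.0
```

{"fn": "servo_tool", "kwargs": {"angular": [[0,0,0],[0,0,0],[0,0,0]], "xyz": [[0,0,4],[0,0,4],[0,0,0]], "hand": [0,0,0]}}

```text
time: 6.68
eef_pos: [0.5961, -0.1478, 0.1193]
ee_rot: [[-0.041, 0.999, 0.014], [0.904, 0.043, -0.425], [-0.425, -0.005, -0.905]]
wrist_force: [0.1, -0.4, 1.0]
opening: -0.0001
gripper_force: 0.0
```

Run:
```python
from h import *
stat();to(SEAT+AX*.038,RS(1))
```

```text
t 6.675 p [ 0.5961 -0.1478  0.1193] F [ 0.1 -0.4  1. ] M [ 0.44 -0.   -0.04] open -8.520996239716434e-05 J [ 11.3  23.9 -21.2  92.1  35.3  72.3 -19. ]
 ang [-0.5  0.2 -0.2] xyz mm [ 0.   0.2 -4.6]
```

{"fn": "servo_tool", "kwargs": {"angular": [[0,0,0],[0,0,0],[0,0,0],[0,0,0]], "xyz": [[0,0,4],[0,0,4],[0,0,2],[0,0,0]], "hand": [0,0,0,0]}}

```text
time: 7.18
eef_pos: [0.5964, -0.1519, 0.1104]
ee_rot: [[-0.041, 0.999, 0.014], [0.904, 0.043, -0.425], [-0.425, -0.005, -0.905]]
wrist_force: [-0.1, 0.0, 0.4]
opening: -0.0
gripper_force: 0.0
```

{"fn": "servo_tool", "kwargs": {"angular": [[0,0,0],[0,0,0],[0,0,0],[0,0,0]], "xyz": [[0,0,3],[0,0,2],[0,0,2],[0,0,0]], "hand": [0,0,0,0]}}

```text
time: 7.68
eef_pos: [0.5965, -0.1549, 0.1041]
ee_rot: [[-0.041, 0.999, 0.014], [0.904, 0.043, -0.425], [-0.425, -0.005, -0.905]]
wrist_force: [-0.2, 0.4, -0.0]
opening: -0.0001
gripper_force: 0.0
```

Run:
```python
from h import *
stat();to(SEAT+AX*.038,RS(1))
```

```text
t 7.675 p [ 0.5965 -0.1549  0.1041] F [-0.2  0.4 -0. ] M [ 0.48  0.02 -0.04] open -7.495403410550817e-05 J [ 11.7  24.7 -20.8  93.   35.9  70.5 -19.4]
 ang [-0.4  0.2 -0.3] xyz mm [ -0.    0.1 -21.4]
```

{"fn": "servo_tool", "kwargs": {"angular": [[0,0,0],[0,0,0],[0,0,0],[0,0,0],[0,0,0]], "xyz": [[0,0,2],[0,0,2],[0,0,2],[0,0,2],[0,0,0]], "hand": [0,0,0,0,0]}}

```text
time: 8.3
eef_pos: [0.5966, -0.1583, 0.0968]
ee_rot: [[-0.041, 0.999, 0.014], [0.904, 0.043, -0.425], [-0.425, -0.005, -0.905]]
wrist_force: [-0.5, 0.5, -0.7]
opening: -0.0002
gripper_force: 0.0
```

{"fn": "servo_tool", "kwargs": {"angular": [[0,0,0],[0,0,0],[0,0,0]], "xyz": [[0,0,2],[0,0,1],[0,0,0]], "hand": [0,0,0]}}

```text
time: 8.68
eef_pos: [0.5967, -0.1595, 0.0942]
ee_rot: [[-0.041, 0.999, 0.014], [0.904, 0.044, -0.425], [-0.425, -0.005, -0.905]]
wrist_force: [-0.2, -0.1, -0.4]
opening: 0.0001
gripper_force: 0.0
```

Run:
```python
from h import *
stat();to(SEAT+AX*.038,RS(1))
```

```text
t 8.675 p [ 0.5967 -0.1595  0.0942] F [-0.2 -0.1 -0.4] M [ 0.5   0.03 -0.05] open 0.00014288436778524648 J [ 12.   25.3 -20.6  93.6  36.3  69.4 -19.6]
 ang [-0.4  0.2 -0.2] xyz mm [ -0.1   0.  -32.3]
```

Run:
```python
from h import *
o=ctrl.get_obs();p=np.array(o["eef_pos"]);R=np.array(o["ee_rot"])
out=[]
for n,(x,y) in(("top",(345,165)),("scene",(205,190))):
    f=ctrl.grab_frame(n);c=cv2.resize(f["color"][y:y+80,x:x+66],(396,480),interpolation=cv2.INTER_CUBIC)
    for q,col in((p-R[:,2]*.032,(0,255,0)),(p-R[:,2]*.1,(255,255,0))):
        u=(proj(f,q)-[x,y])*6+3;cv2.circle(c,tuple(int(v) for v in u),3,col,-1)
    out.append(c)
cv2.imwrite("pics/g.png",np.hstack(out)[...,::-1]);stat()
```

```text
t 8.775 p [ 0.5968 -0.1594  0.0944] F [-0.3 -0.8  0.2] M [0.43 0.05 0.03] open 3.1098359752651205e-05 J [ 12.   25.3 -20.6  93.6  36.3  69.4 -19.6]
```

View pics/g.png

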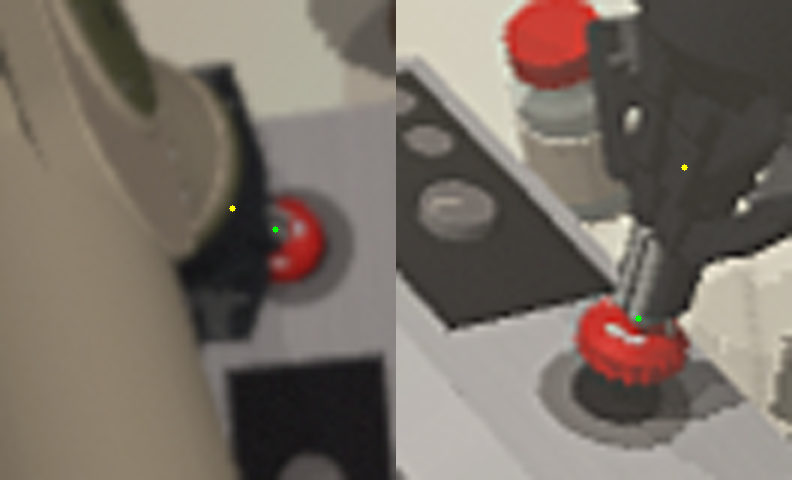

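The fingertips are now just over the head at about (655,318) in the crop. The head's centre is some 3 mm towards -x and -y from them, and there is no contact yet. I'll correct and press in small steps.

{"fn": "servo_tool", "kwargs": {"angular": [[0,0,0],[0,0,0],[0,0,0],[0,0,0],[0,0,0]], "xyz": [[-3,-3,0],[0,0,2],[0,0,2],[0,0,2],[0,0,0]], "hand": [0,0,0,0,0]}}

```text
time: 9.4
eef_pos: [0.5943, -0.1648, 0.0904]
ee_rot: [[-0.041, 0.999, 0.015], [0.904, 0.044, -0.425], [-0.425, -0.004, -0.905]]
wrist_force: [-0.1, -0.6, 1.6]
opening: 0.0002
gripper_force: 1.0
```

{"fn": "servo_tool", "kwargs": {"angular": [[0,0,0],[0,0,0],[0,0,0]], "xyz": [[0,0,2],[0,0,1],[0,0,0]], "hand": [0,0,0]}}

```text
time: 9.78
eef_pos: [0.5937, -0.1662, 0.0869]
ee_rot: [[-0.042, 0.999, 0.013], [0.904, 0.043, -0.425], [-0.425, -0.005, -0.905]]
wrist_force: [-1.1, 0.0, 0.1]
opening: -0.0001
gripper_force: 0.0
```

{"fn": "servo_tool", "kwargs": {"angular": [[0,0,0],[0,0,0],[0,0,0]], "xyz": [[0,0,2],[0,0,1],[0,0,0]], "hand": [0,0,0]}}

```text
time: 10.15
eef_pos: [0.5942, -0.167, 0.0851]
ee_rot: [[-0.042, 0.999, 0.015], [0.904, 0.044, -0.425], [-0.425, -0.004, -0.905]]
wrist_force: [-2.3, 1.4, 4.0]
opening: -0.0001
gripper_force: 2.4
```

{"fn": "servo_tool", "kwargs": {"angular": [[0,0,0],[0,0,0],[0,0,0]], "xyz": [[0,0,2],[0,0,1],[0,0,0]], "hand": [0,0,0]}}

```text
time: 10.52
eef_pos: [0.5948, -0.1672, 0.0847]
ee_rot: [[-0.041, 0.999, 0.017], [0.904, 0.044, -0.425], [-0.426, -0.002, -0.905]]
wrist_force: [-9.5, 7.5, 20.6]
opening: 0.0003
gripper_force: 11.3
```

{"fn": "servo_tool", "kwargs": {"angular": [[0,0,0],[0,0,0],[0,0,0]], "xyz": [[0,0,2],[0,0,1],[0,0,0]], "hand": [0,0,0]}}

```text
time: 10.9
eef_pos: [0.5954, -0.1672, 0.0844]
ee_rot: [[-0.041, 0.999, 0.019], [0.904, 0.045, -0.425], [-0.426, -0.001, -0.905]]
wrist_force: [-17.6, 14.8, 36.5]
opening: -0.0002
gripper_force: 19.8
```

{"fn": "servo_tool", "kwargs": {"angular": [[0,0,0],[0,0,0],[0,0,0]], "xyz": [[0,0,2],[0,0,0],[0,0,0]], "hand": [0,0,0]}}

```text
time: 11.28
eef_pos: [0.5959, -0.1673, 0.0842]
ee_rot: [[-0.041, 0.999, 0.02], [0.904, 0.046, -0.426], [-0.426, 0.001, -0.905]]
wrist_force: [-22.5, 18.4, 48.2]
opening: 0.0
gripper_force: 25.5
```

{"fn": "servo_tool", "kwargs": {"angular": [[0,0,0],[0,0,0],[0,0,0],[0,0,0]], "xyz": [[0,0,-10],[0,0,-30],[0,0,-40],[0,0,-40]], "hand": [0,0,0,0]}}

```text
time: 11.78
eef_pos: [0.5921, -0.1196, 0.1867]
ee_rot: [[-0.041, 0.999, 0.013], [0.904, 0.043, -0.425], [-0.425, -0.006, -0.905]]
wrist_force: [0.2, 1.0, -0.5]
opening: -0.0001
gripper_force: 0.0
```

Run:
```python
from h import *
stat();T=ctrl.grab_frame("top");S=ctrl.grab_frame("scene")
def red(f,b):
    x0,y0,x1,y1=b;c=f["color"][y0:y1,x0:x1].astype(int);m=(c[...,0]>110)&(c[...,1]<80)&(c[...,2]<80)
    v,u=np.nonzero(m);return len(u),u.mean()+x0,v.mean()+y0,v.min()+y0,v.max()+y0
F0={n:{"color":cv2.imread(f"pics/{n}0.png")[...,::-1]} for n in("top","scene")}
for n,f,b in(("top",T,(375,190,405,218)),("scene",S,(226,230,262,262))): print(n,"before",red(F0[n],b),"now",red(f,b))
for e in(.038,.030): print([proj(f,SEAT+AX*e).round(1) for f in(T,S)])
for f in(T,S): print([(k["uv"],k["score"]) for k in ctrl.pinpoint(f,"stop_top")[:1]])
```

```text
t 11.775 p [ 0.5921 -0.1196  0.1867] F [ 0.2  1.  -0.5] M [ 0.44 -0.01 -0.02] open -6.855765980292271e-05 J [  9.7  20.6 -22.5  87.7  33.1  79.9 -17.3]
top before (116, np.float64(391.7586206896552), np.float64(204.1293103448276), np.int64(198), np.int64(210)) now (125, np.float64(392.56), np.float64(204.456), np.int64(198), np.int64(211))
scene before (164, np.float64(243.64634146341464), np.float64(246.70731707317074), np.int64(240), np.int64(253)) now (170, np.float64(242.9764705882353), np.float64(249.53529411764706), np.int64(243), np.int64(256))
[array([390.4, 202.7]), array([244.9, 242.4])]
[array([391.2, 203.1]), array([244.1, 245.3])]
[([392.9, 203.3], 0.44)]
[([238.0, 220.0], 0.63)]
```

The stop now sits about 3 px lower in the scene view, which matches 8 mm of travel, so it is latched. Contact also shows the true fingertips are about 35 mm behind the reported TCP. Next is the plate.

Run:
```python
from h import *
to(PL+[0,0,.15],RD(PY))
```

```text
ang [ -2.8  25.1 -11.4] xyz mm [274.7 -41.5 -88.8]
```

{"fn": "servo_tool", "kwargs": {"angular": [[0,0,0],[-0.7,6.2,-2.8],[-0.7,6.2,-2.8],[-0.7,6.2,-2.8],[-0.7,6.2,-2.8]], "xyz": [[40,-8,-30],[40,-8,-20],[40,-8,-10],[40,0,0],[40,0,0]], "hand": [45,45,45,45,45]}}

```text
time: 12.6
eef_pos: [0.5464, 0.0909, 0.1789]
ee_rot: [[-0.241, 0.971, -0.002], [0.971, 0.241, -0.002], [-0.001, -0.002, -1.0]]
wrist_force: [-0.7, -0.1, 0.2]
opening: 0.0449
gripper_force: 0.0
```

Run:
```python
from h import *
stat();to(PL+[0,0,.1],RD(PY))
```

```text
t 12.6 p [0.5464 0.0909 0.1789] F [-0.7 -0.1  0.2] M [ 0.02 -0.01 -0.  ] open 0.044901373152176786 J [ 12.8  16.5 -31.4  90.2   8.8  75.9  -5.8]
 ang [-0.1  0.1 -0.3] xyz mm [73.6 10.4 78.8]
```

{"fn": "servo_tool", "kwargs": {"angular": [[0,0,0],[0,0,0],[0,0,0],[0,0,0],[0,0,0]], "xyz": [[35,5,20],[38,5,40],[0,0,40],[0,0,20],[0,0,0]], "hand": [45,45,45,45,45]}}

```text
time: 13.22
eef_pos: [0.5374, 0.1619, 0.0572]
ee_rot: [[-0.24, 0.971, -0.005], [0.971, 0.24, -0.006], [-0.005, -0.006, -1.0]]
wrist_force: [1.4, 1.1, 0.3]
opening: 0.0453
gripper_force: 0.0
```

Run:
```python
from h import *
stat();to(PL,RD(PY))
o=ctrl.get_obs();p=np.array(o["eef_pos"]);R=np.array(o["ee_rot"])
out=[]
for n,(x,y) in(("top",(235,185)),("scene",(285,140))):
    f=ctrl.grab_frame(n);c=cv2.resize(f["color"][y:y+100,x:x+100],(400,400),interpolation=cv2.INTER_CUBIC)
    for q,col in((p-R[:,2]*.035,(0,255,0)),(PL+[0,0,.012],(255,0,0))):
        u=(proj(f,q)-[x,y])*4+2;cv2.circle(c,tuple(int(v) for v in u),2,col,-1)
    out.append(c)
cv2.imwrite("pics/h.png",np.hstack(out)[...,::-1])
```

```text
t 13.225 p [0.5374 0.1619 0.0572] F [1.4 1.1 0.3] M [ 0.02 -0.07  0.04] open 0.04534390999652658 J [  5.2  24.1 -31.9  97.5  14.2  62.9 -17.3]
 ang [-0.3  0.3 -0.3] xyz mm [ 2.7  2.2 57.2]
```

View pics/h.png

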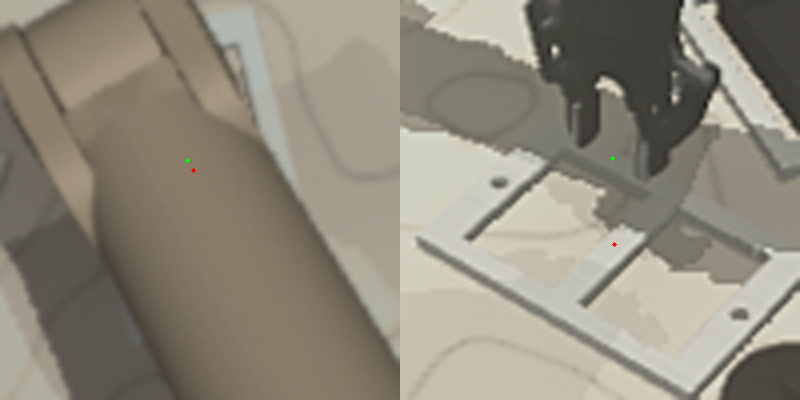

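The scene crop shows the open fingertips at (585,147) and (648,180), over the web, with the plate centre at about (620,249). The fingers straddle the web as planned. I descend to about 8 mm above the table.

{"fn": "servo_tool", "kwargs": {"angular": [[-0.3,0.3,-0.3],[0,0,0],[0,0,0],[0,0,0],[0,0,0]], "xyz": [[2.5,2,15],[0,0,20],[0,0,20],[0,0,15],[0,0,4]], "hand": [45,45,45,45,45]}}

```text
time: 13.95
eef_pos: [0.5404, 0.1664, -0.0149]
ee_rot: [[-0.246, 0.969, 0.003], [0.969, 0.246, 0.002], [0.001, 0.003, -1.0]]
wrist_force: [0.5, 0.9, 1.0]
opening: 0.0456
gripper_force: 0.0
```

{"fn": "servo_tool", "kwargs": {"angular": [[0,0,0],[0,0,0],[0,0,0]], "xyz": [[0,0,3],[0,0,3],[0,0,0]], "hand": [45,45,45]}}

```text
time: 14.32
eef_pos: [0.5413, 0.1666, -0.0195]
ee_rot: [[-0.246, 0.969, 0.005], [0.969, 0.246, 0.002], [0.001, 0.006, -1.0]]
wrist_force: [0.2, -0.4, -0.3]
opening: 0.0449
gripper_force: 0.0
```

Run:
```python
from h import *
stat();to(PL,RD(PY))
```

```text
t 14.325 p [ 0.5413  0.1666 -0.0195] F [ 0.2 -0.4 -0.3] M [-0.   -0.   -0.03] open 0.04488283710906163 J [  3.4  29.6 -30.2 100.9  17.9  53.9 -19.8]
 ang [ 0.3 -0.   0. ] xyz mm [ -1.2  -3.  -19.5]
```

{"fn": "servo_tool", "kwargs": {"angular": [[0.3,0,0],[0,0,0],[0,0,0]], "xyz": [[-1,-2.5,3],[0,0,3],[0,0,0]], "hand": [45,45,45]}}

```text
time: 14.7
eef_pos: [0.5388, 0.1649, -0.0259]
ee_rot: [[-0.246, 0.969, -0.001], [0.969, 0.246, 0.001], [0.001, -0.0, -1.0]]
wrist_force: [0.1, 0.2, 0.1]
opening: 0.045
gripper_force: 0.0
```

{"fn": "servo_tool", "kwargs": {"angular": [[0,0,0],[0,0,0],[0,0,0]], "xyz": [[0,0,2],[0,0,0],[0,0,0]], "hand": [45,45,45]}}

```text
time: 15.08
eef_pos: [0.539, 0.165, -0.0276]
ee_rot: [[-0.246, 0.969, -0.0], [0.969, 0.246, 0.001], [0.001, 0.0, -1.0]]
wrist_force: [-0.5, -0.1, -0.0]
opening: 0.045
gripper_force: 0.0
```

{"fn": "servo_tool", "kwargs": {"angular": [[0,0,0],[0,0,0],[0,0,0]], "xyz": [[0,0,2],[0,0,0],[0,0,0]], "hand": [45,45,45]}}

```text
time: 15.45
eef_pos: [0.5389, 0.165, -0.0297]
ee_rot: [[-0.246, 0.969, -0.0], [0.969, 0.246, 0.001], [0.001, -0.0, -1.0]]
wrist_force: [-0.4, -0.1, 0.2]
opening: 0.0448
gripper_force: 0.0
```

{"fn": "servo_tool", "kwargs": {"angular": [[0,0,0],[0,0,0],[0,0,0],[0,0,0]], "xyz": [[0,0,0],[0,0,0],[0,0,0],[0,0,0]], "hand": [15,15,15,15], "grip_force": 60}}

```text
time: 15.95
eef_pos: [0.5388, 0.165, -0.0294]
ee_rot: [[-0.246, 0.969, -0.0], [0.969, 0.246, 0.001], [0.001, -0.0, -1.0]]
wrist_force: [-3.1, -1.7, 5.8]
opening: 0.0199
gripper_force: 59.1
```

{"fn": "servo_tool", "kwargs": {"angular": [[0,0,0],[0,0,0],[0,0,0],[0,0,0]], "xyz": [[0,0,-5],[0,0,-20],[0,0,-25],[0,0,0]], "hand": [15,15,15,15]}}

```text
time: 16.45
eef_pos: [0.5409, 0.1658, 0.023]
ee_rot: [[-0.246, 0.969, 0.005], [0.969, 0.246, 0.002], [0.001, 0.005, -1.0]]
wrist_force: [1.1, 0.5, -5.4]
opening: 0.0197
gripper_force: 59.5
```

Run:
```python
from h import *
stat();o=ctrl.get_obs();to(np.r_[BED[:2],o["eef_pos"][2]],RD(BY))
```

```text
t 16.45 p [0.5409 0.1658 0.023 ] F [ 1.1  0.5 -5.4] M [ 0. -0. -0.] open 0.01972653824548534 J [  4.6  26.4 -31.4  99.2  15.8  58.5 -18.2]
 ang [ 0.3 -0.1 11.3] xyz mm [-452.9 -132.1   -1.1]
```

{"fn": "servo_tool", "kwargs": {"angular": [[0,0,0],[0,0,0],[0,0,0],[0,0,0],[0,0,0]], "xyz": [[0,0,-45],[-10,-3,-55],[-30,-9,-50],[-40,-12,0],[-40,-12,0]], "hand": [15,15,15,15,15]}}

```text
time: 17.08
eef_pos: [0.5334, 0.0385, 0.1702]
ee_rot: [[-0.247, 0.969, 0.0], [0.969, 0.247, 0.0], [0.0, 0.0, -1.0]]
wrist_force: [0.6, -0.9, -7.1]
opening: 0.0197
gripper_force: 60.5
```

{"fn": "servo_tool", "kwargs": {"angular": [[0,0,0],[0,0,0],[0,0,0],[0,0,0],[0,0,0]], "xyz": [[-45,-13,0],[-45,-13,0],[-45,-13,0],[-45,-13,0],[-45,-13,0]], "hand": [15,15,15,15,15]}}

```text
time: 17.7
eef_pos: [0.5253, -0.1957, 0.1691]
ee_rot: [[-0.246, 0.969, -0.001], [0.969, 0.246, 0.001], [0.001, -0.001, -1.0]]
wrist_force: [-0.2, 0.7, -6.6]
opening: 0.0195
gripper_force: 60.6
```

{"fn": "servo_tool", "kwargs": {"angular": [[0,0,3],[0,0,3],[0,0,3],[0,0,2],[0,0,0]], "xyz": [[-40,-12,0],[-30,-9,0],[-20,-8,0],[-10,-4,0],[0,0,0]], "hand": [15,15,15,15,15]}}

```text
time: 18.32
eef_pos: [0.5131, -0.2983, 0.1699]
ee_rot: [[-0.056, 0.998, -0.0], [0.998, 0.056, 0.001], [0.001, -0.0, -1.0]]
wrist_force: [-0.2, 0.4, -6.6]
opening: 0.0192
gripper_force: 60.6
```

Run:
```python
from h import *
stat();o=ctrl.get_obs();to(np.r_[BED[:2],o["eef_pos"][2]],RD(BY))
```

```text
t 18.325 p [ 0.5131 -0.2983  0.1699] F [-0.2  0.4 -6.6] M [ 0.06 -0.01 -0.04] open 0.019158088041726445 J [ 40.7  19.9 -17.6  85.4   6.1  75.7  25.8]
 ang [-0.  -0.1  0.3] xyz mm [-8.1 10.8 -0. ]
```

{"fn": "servo_tool", "kwargs": {"angular": [[0,0,0.3],[0,0,0],[0,0,0],[0,0,0],[0,0,0]], "xyz": [[-8,11,0],[0,0,25],[0,0,20],[0,0,0],[0,0,0]], "hand": [15,15,15,15,15]}}

```text
time: 18.95
eef_pos: [0.5256, -0.305, 0.1261]
ee_rot: [[-0.053, 0.999, 0.001], [0.999, 0.053, 0.001], [0.001, 0.001, -1.0]]
wrist_force: [0.7, -0.3, -6.7]
opening: 0.0198
gripper_force: 60.6
```

Run:
```python
from h import *
o=ctrl.get_obs();p=np.array(o["eef_pos"]);R=np.array(o["ee_rot"])
stat();to(np.r_[BED[:2],p[2]],RD(BY))
zb=p[2]+.0294;c0=np.array([p[0],p[1],zb])
ex,ey=R[:,1],R[:,0]
out=[]
f=ctrl.grab_frame("scene")
x,y=105,170;c=cv2.resize(f["color"][y:y+120,x:x+160],(800,600),interpolation=cv2.INTER_CUBIC)
def dot(q,col):
    u=(proj(f,q)-[x,y])*5+2;cv2.circle(c,tuple(int(v) for v in u),2,col,-1)
for s in(-1,1):
    dot(c0+s*.102*ex+[0,0,.012],(255,0,0))
    for t in(-1,1): dot(c0+s*.115*ex+t*.075*ey+[0,0,.012],(0,255,0))
    dot(BED+s*.102*B[:,0]+[0,0,.024],(255,255,0))
cv2.imwrite("pics/i.png",c[...,::-1])
save(f,"i_full.png");save(ctrl.grab_frame("top"),"i_top.png")
```

```text
t 18.95 p [ 0.5256 -0.305   0.1261] F [ 0.7 -0.3 -6.7] M [-0.   -0.07 -0.02] open 0.01981307019819621 J [ 40.2  23.2 -17.3  86.6   7.1  71.2  25. ]
 ang [ 0.1 -0.   0.1] xyz mm [-0.6 -1.3 -0. ]
```

View pics/i.png

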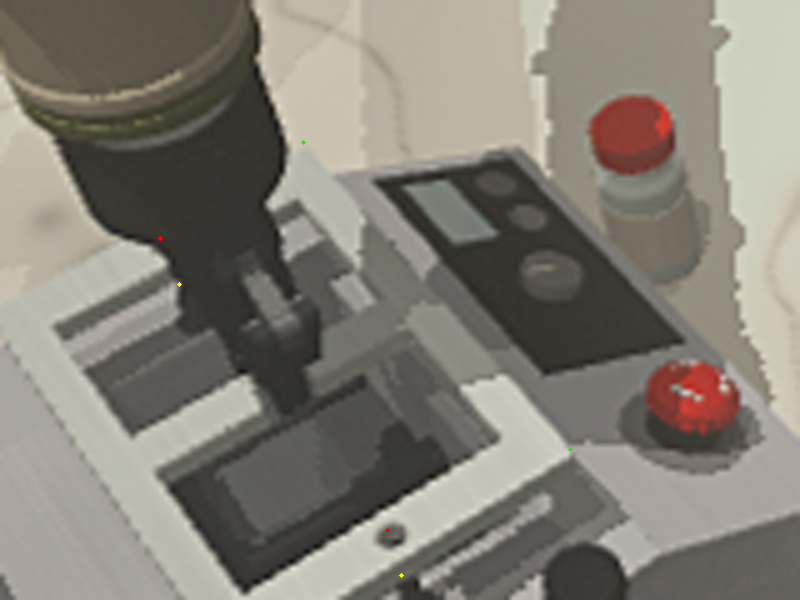

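The picture shows the near plate hole at (392,536), just beyond its pin tip at about (410,577), with offsets matching the prediction to a few mm. That is inside the capture range of the pin tapers. I lower carefully.

{"fn": "servo_tool", "kwargs": {"angular": [[0,0,0],[0,0,0],[0,0,0],[0,0,0],[0,0,0]], "xyz": [[0,-1,10],[0,0,8],[0,0,3],[0,0,2],[0,0,0]], "hand": [15,15,15,15,15]}}

```text
time: 19.68
eef_pos: [0.5236, -0.3059, 0.1019]
ee_rot: [[-0.052, 0.999, -0.0], [0.999, 0.052, 0.001], [0.001, -0.0, -1.0]]
wrist_force: [-1.0, 0.3, -7.5]
opening: 0.0194
gripper_force: 60.6
```

{"fn": "servo_tool", "kwargs": {"angular": [[0,0,0],[0,0,0],[0,0,0],[0,0,0]], "xyz": [[0,0,2],[0,0,2],[0,0,0],[0,0,0]], "hand": [15,15,15,15]}}

```text
time: 20.18
eef_pos: [0.5231, -0.3059, 0.0976]
ee_rot: [[-0.051, 0.999, -0.001], [0.999, 0.051, 0.001], [0.001, -0.001, -1.0]]
wrist_force: [-2.0, 0.1, -6.7]
opening: 0.0196
gripper_force: 60.5
```

Run:
```python
from h import *
stat();o=ctrl.get_obs();to(np.r_[BED[:2],.0826],RD(BY))
```

```text
t 20.175 p [ 0.5231 -0.3059  0.0976] F [-2.   0.1 -6.7] M [ 0.12  0.61 -0.02] open 0.019568135281239015 J [ 40.2  24.4 -17.1  88.7   7.5  68.1  24.7]
 ang [-0.1 -0.1  0. ] xyz mm [ 0.1  1.2 15. ]
```

{"fn": "servo_tool", "kwargs": {"angular": [[0,0,0],[0,0,0],[0,0,0],[0,0,0]], "xyz": [[0,-1,2],[0,0,2],[0,0,0],[0,0,0]], "hand": [15,15,15,15]}}

```text
time: 20.68
eef_pos: [0.5228, -0.306, 0.094]
ee_rot: [[-0.052, 0.999, 0.0], [0.999, 0.052, 0.001], [0.001, 0.0, -1.0]]
wrist_force: [-0.0, 0.3, -6.6]
opening: 0.0195
gripper_force: 60.6
```

{"fn": "servo_tool", "kwargs": {"angular": [[0,0,0],[0,0,0],[0,0,0],[0,0,0]], "xyz": [[0,0,2],[0,0,2],[0,0,0],[0,0,0]], "hand": [15,15,15,15]}}

```text
time: 21.18
eef_pos: [0.5227, -0.306, 0.09]
ee_rot: [[-0.052, 0.999, -0.0], [0.999, 0.052, 0.001], [0.001, -0.0, -1.0]]
wrist_force: [-0.5, -0.0, -5.7]
opening: 0.0198
gripper_force: 60.6
```

Run:
```python
from h import *
stat();to(np.r_[BED[:2],.0826],RD(BY))
```

```text
t 21.175 p [ 0.5227 -0.306   0.09  ] F [-0.5 -0.  -5.7] M [-0.01 -0.   -0.04] open 0.01982527069641978 J [ 40.3  24.7 -17.1  89.4   7.6  67.1  24.6]
 ang [-0.  -0.   0.1] xyz mm [0.2 1.6 7.4]
```

{"fn": "servo_tool", "kwargs": {"angular": [[0,0,0],[0,0,0],[0,0,0],[0,0,0]], "xyz": [[0,0,3],[0,0,3],[0,0,0],[0,0,0]], "hand": [15,15,15,15]}}

```text
time: 21.68
eef_pos: [0.5227, -0.3059, 0.084]
ee_rot: [[-0.051, 0.999, -0.0], [0.999, 0.051, 0.001], [0.001, -0.0, -1.0]]
wrist_force: [-0.1, -0.3, -6.0]
opening: 0.02
gripper_force: 60.6
```

{"fn": "servo_tool", "kwargs": {"angular": [[0,0,0],[0,0,0],[0,0,0],[0,0,0]], "xyz": [[0,0,2],[0,0,1],[0,0,0],[0,0,0]], "hand": [15,15,15,15]}}

```text
time: 22.18
eef_pos: [0.5229, -0.3061, 0.0827]
ee_rot: [[-0.051, 0.999, 0.001], [0.999, 0.051, -0.0], [-0.0, 0.001, -1.0]]
wrist_force: [-4.8, 2.2, 7.0]
opening: 0.0201
gripper_force: 61.9
```

{"fn": "servo_tool", "kwargs": {"angular": [[0,0,0],[0,0,0],[0,0,0],[0,0,0]], "xyz": [[0,0,0],[0,0,0],[0,0,0],[0,0,0]], "hand": [45,45,45,45]}}

```text
time: 22.68
eef_pos: [0.5228, -0.306, 0.081]
ee_rot: [[-0.051, 0.999, 0.0], [0.999, 0.051, 0.001], [0.001, 0.0, -1.0]]
wrist_force: [0.3, -0.7, 0.6]
opening: 0.0451
gripper_force: 0.0
```

{"fn": "servo_tool", "kwargs": {"angular": [[0,0,0],[0,0,0],[0,0,0],[0,0,0],[0,0,0]], "xyz": [[0,0,-15],[0,0,-35],[0,0,-40],[0,0,-40],[0,0,0]], "hand": [45,45,45,45,60]}}

```text
time: 23.3
eef_pos: [0.5248, -0.3069, 0.2164]
ee_rot: [[-0.052, 0.999, 0.007], [0.999, 0.052, -0.003], [-0.004, 0.007, -1.0]]
wrist_force: [-0.3, 1.0, -0.5]
opening: 0.0595
gripper_force: 0.0
```

Run:
```python
from h import *
stat();to(SEAT+AX*.1,RS(1))
T=ctrl.grab_frame("top");S=ctrl.grab_frame("scene")
for f in(T,S):
    for k in("mould_two","bed"): print(k,[(q["uv"],round(q["score"],2)) for q in ctrl.pinpoint(f,k)[:1]])
print([proj(f,BED).round(1) for f in(T,S)])
```

```text
t 23.3 p [ 0.5248 -0.3069  0.2164] F [-0.3  1.  -0.5] M [-0.02  0.    0.03] open 0.059479473748514346 J [ 40.3  20.1 -17.5  79.3   6.   81.1  25.9]
 ang [  0.4 -24.8  -0. ] xyz mm [183.5  79.5  36.6]
mould_two [([452.0, 228.2], 0.63)]
bed [([446.9, 228.7], 0.86)]
mould_two [([164.1, 262.5], 0.72)]
bed [([167.3, 255.8], 0.95)]
[array([447.4, 228.9]), array([164.4, 260.8])]
```

{"fn": "servo_tool", "kwargs": {"angular": [[0.1,-6.2,0],[0.1,-6.2,0],[0.1,-6.2,0],[0.1,-6.2,0],[0,0,0]], "xyz": [[40,20,0],[40,20,0],[40,18,0],[40,18,0],[0,0,0]], "hand": [60,60,60,60,60]}}

```text
time: 24.22
eef_pos: [0.591, -0.1362, 0.1818]
ee_rot: [[-0.063, 0.998, 0.016], [0.907, 0.064, -0.416], [-0.416, -0.011, -0.909]]
wrist_force: [0.6, 0.0, 1.3]
opening: 0.0601
gripper_force: 0.0
```

```bash
sed -i 's/^def to/SEAT=SEAT+[-.002,-.001,0]\ndef to/' h.py
python3 - <<'E'
from h import *
stat();to(SEAT+AX*.06,RS(1))
E
```

```text
t 24.225 p [ 0.591  -0.1362  0.1818] F [0.6 0.  1.3] M [ 0.42  0.   -0.  ] open 0.06006381739600186 J [ 11.3  20.2 -21.9  88.6  32.6  78.2 -14.3]
 ang [-0.3 -0.4  1. ] xyz mm [14.6  3.2 35.6]
```

{"fn": "servo_tool", "kwargs": {"angular": [[-0.3,-0.4,1],[0,0,0],[0,0,0],[0,0,0],[0,0,0]], "xyz": [[14,3,15],[0,0,25],[0,0,25],[0,0,15],[0,0,0]], "hand": [60,60,60,60,60]}}

```text
time: 24.85
eef_pos: [0.5932, -0.1677, 0.1057]
ee_rot: [[-0.03, 0.999, 0.017], [0.905, 0.035, -0.425], [-0.425, 0.003, -0.905]]
wrist_force: [0.4, -0.2, -0.1]
opening: 0.0601
gripper_force: 0.0
```

Run:
```python
from h import *
stat();to(SEAT-AX*.023,RS(1))
o=ctrl.get_obs();p=np.array(o["eef_pos"]);R=np.array(o["ee_rot"])
out=[]
for n,(x,y) in(("top",(345,165)),("scene",(205,190))):
    f=ctrl.grab_frame(n);c=cv2.resize(f["color"][y:y+80,x:x+66],(396,480),interpolation=cv2.INTER_CUBIC)
    for q,col in((p-R[:,2]*.035,(0,255,0)),(SEAT+AX*.03,(0,0,255))):
        u=(proj(f,q)-[x,y])*6+3;cv2.circle(c,tuple(int(v) for v in u),3,col,-1)
    out.append(c)
cv2.imwrite("pics/j.png",np.hstack(out)[...,::-1])
```

```text
t 24.85 p [ 0.5932 -0.1677  0.1057] F [ 0.4 -0.2 -0.1] M [ 0.52  0.01 -0.01] open 0.06012953366007413 J [ 12.5  24.  -20.1  93.7  35.7  69.6 -18.7]
 ang [-0.2  0.1 -0.9] xyz mm [11.5  2.2 36.1]
```

View pics/j.png

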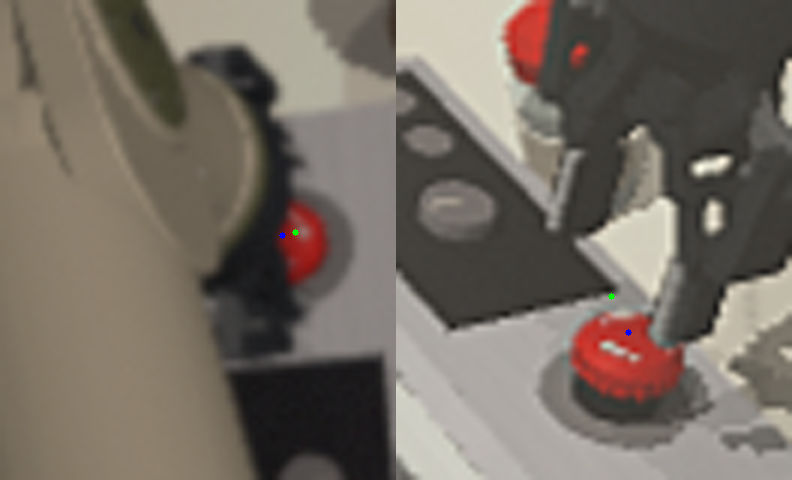

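The crop shows the open fingertips straddling the latched head, about 25 mm above it. The midpoint is (631,285) and the head top is about (628,343). The tool still needs +9 mm in tool x and about 37 mm along the axis.

{"fn": "servo_tool", "kwargs": {"angular": [[0,0,-0.5],[0,0,0],[0,0,0],[0,0,0]], "xyz": [[9,2,0],[0,0,12],[0,0,8],[0,0,0]], "hand": [60,60,60,60]}}

```text
time: 25.45
eef_pos: [0.5955, -0.1678, 0.0839]
ee_rot: [[-0.039, 0.999, 0.018], [0.904, 0.043, -0.425], [-0.425, -0.0, -0.905]]
wrist_force: [0.0, 0.4, -0.3]
opening: 0.0601
gripper_force: 0.0
```

{"fn": "servo_tool", "kwargs": {"angular": [[0,0,0],[0,0,0],[0,0,0],[0,0,0]], "xyz": [[0,0,7],[0,0,6],[0,0,4],[0,0,0]], "hand": [60,60,60,60]}}

```text
time: 25.95
eef_pos: [0.5965, -0.1744, 0.0692]
ee_rot: [[-0.039, 0.999, 0.019], [0.904, 0.044, -0.425], [-0.425, 0.001, -0.905]]
wrist_force: [-0.5, -0.2, 0.1]
opening: 0.0601
gripper_force: 0.0
```

Run:
```python
from h import *
stat();to(SEAT-AX*.024,RS(1))
```

```text
t 25.95 p [ 0.5965 -0.1744  0.0692] F [-0.5 -0.2  0.1] M [0.42 0.05 0.03] open 0.06005657245009296 J [ 12.6  26.5 -19.4  95.3  37.4  66.  -20.1]
 ang [-0.1  0.2 -0.4] xyz mm [ 2.2 -0.8  1.2]
```

{"fn": "servo_tool", "kwargs": {"angular": [[0,0,0],[0,0,0],[0,0,0],[0,0,0]], "xyz": [[0,0,0],[0,0,0],[0,0,0],[0,0,0]], "hand": [30,30,30,30], "grip_force": 60}}

```text
time: 26.45
eef_pos: [0.5955, -0.1739, 0.0701]
ee_rot: [[-0.04, 0.999, 0.018], [0.904, 0.044, -0.425], [-0.426, -0.0, -0.905]]
wrist_force: [-8.1, 2.4, 6.1]
opening: 0.0365
gripper_force: 59.5
```

{"fn": "servo_tool", "kwargs": {"angular": [[0,0,8],[0,0,8],[0,0,8],[0,0,0]], "xyz": [[0,0,0],[0,0,0],[0,0,0],[0,0,0]], "hand": [30,30,30,30]}}

```text
time: 26.95
eef_pos: [0.5947, -0.1739, 0.07]
ee_rot: [[0.372, 0.928, 0.017], [0.843, -0.33, -0.425], [-0.389, 0.172, -0.905]]
wrist_force: [-11.7, 3.2, 8.3]
opening: 0.0364
gripper_force: 59.7
```

Run:
```python
from h import *
stat();o=ctrl.get_obs();print("axial M",np.array(o["moment"])@AX)
```

```text
t 26.95 p [ 0.5947 -0.1739  0.07  ] F [-11.7   3.2   8.3] M [ 0.22  2.22 -0.88] open 0.03636032409490579 J [  9.8  25.9 -15.8  95.5  35.7  65.4 -43.2]
axial M 0.1355981322256622
```

{"fn": "servo_tool", "kwargs": {"angular": [[0,0,8],[0,0,8],[0,0,8],[0,0,5],[0,0,0]], "xyz": [[0,0,0],[0,0,0],[0,0,0],[0,0,0],[0,0,0]], "hand": [30,30,30,30,30]}}

```text
time: 27.58
eef_pos: [0.5939, -0.1734, 0.0698]
ee_rot: [[0.774, 0.633, 0.015], [0.578, -0.697, -0.425], [-0.258, 0.338, -0.905]]
wrist_force: [-14.5, 6.4, 10.1]
opening: 0.0365
gripper_force: 60.0
```

Run:
```python
from h import *
stat();o=ctrl.get_obs();print("axial M",np.array(o["moment"])@AX)
```

```text
t 27.575 p [ 0.5939 -0.1734  0.0698] F [-14.5   6.4  10.1] M [ 0.46  2.99 -1.12] open 0.0365258505340744 J [  6.4  25.5 -11.5  95.7  33.7  64.5 -70.9]
axial M 0.23650925186490035
```

{"fn": "servo_tool", "kwargs": {"angular": [[0,0,0],[0,0,0],[0,0,0],[0,0,0]], "xyz": [[0,0,0],[0,0,0],[0,0,0],[0,0,0]], "hand": [65,65,65,65]}}

```text
time: 28.08
eef_pos: [0.5969, -0.1742, 0.0696]
ee_rot: [[0.774, 0.633, 0.02], [0.58, -0.696, -0.425], [-0.254, 0.341, -0.905]]
wrist_force: [-0.3, 0.3, -0.5]
opening: 0.0651
gripper_force: 0.0
```

{"fn": "servo_tool", "kwargs": {"angular": [[0,0,0],[0,0,0],[0,0,0],[0,0,0],[0,0,0]], "xyz": [[0,0,-15],[0,0,-25],[0,0,-40],[0,0,-50],[0,0,-30]], "hand": [65,65,65,65,65]}}

```text
time: 28.7
eef_pos: [0.5944, -0.104, 0.2182]
ee_rot: [[0.774, 0.633, 0.025], [0.581, -0.695, -0.424], [-0.251, 0.342, -0.906]]
wrist_force: [0.3, 0.1, -1.0]
opening: 0.0645
gripper_force: 0.0
```

{"fn": "servo_tool", "kwargs": {"angular": [[0,0,0],[0,0,0],[0,0,0],[0,0,0],[0,0,0]], "xyz": [[0,0,0],[0,0,0],[0,0,0],[0,0,0],[0,0,0]], "hand": [65,65,65,65,65]}}

```text
time: 29.32
eef_pos: [0.5933, -0.1065, 0.2139]
ee_rot: [[0.774, 0.633, 0.019], [0.579, -0.696, -0.425], [-0.255, 0.34, -0.905]]
wrist_force: [-0.6, 1.2, -0.4]
opening: 0.0654
gripper_force: 0.0
```

Run:
```python
from h import *
stat();T=ctrl.grab_frame("top");S=ctrl.grab_frame("scene");save(S,"k.png");save(T,"kt.png")
def red(f,b):
    x0,y0,x1,y1=b;c=f["color"][y0:y1,x0:x1].astype(int);m=(c[...,0]>110)&(c[...,1]<80)&(c[...,2]<80)
    v,u=np.nonzero(m);return len(u),u.mean()+x0,v.mean()+y0,v.min()+y0,v.max()+y0
print(red(T,(375,190,405,218)),red(S,(226,230,262,262)))
for f in(T,S): print([(q["uv"],round(q["score"],2)) for q in ctrl.pinpoint(f,"mould_two")[:1]])
# plate holes in scene: predicted vs. dark pin seen on top of plate
```

```text
t 29.325 p [ 0.5933 -0.1065  0.2139] F [-0.6  1.2 -0.4] M [ 0.49  0.04 -0.05] open 0.0653784105652369 J [  2.1  18.8 -14.3  85.7  29.7  81.6 -68.1]
(116, np.float64(391.8448275862069), np.float64(203.98275862068965), np.int64(198), np.int64(210)) (161, np.float64(243.74534161490683), np.float64(246.75776397515529), np.int64(240), np.int64(253))
[([451.4, 227.6], 0.62)]
[([163.4, 261.7], 0.85)]
```

Run:
```python
from h import *
T=ctrl.grab_frame("top");S=ctrl.grab_frame("scene")
P=np.array([.5228,-.306,.124])
def prof(f,a,b,n=61,w=.0):
    q=[proj(f,P+B@np.r_[a+(b-a)*t,0]) for t in np.linspace(0,1,n)]
    m=np.float32(q).reshape(1,-1,2);g=cv2.cvtColor(f["color"],cv2.COLOR_RGB2GRAY)
    return cv2.remap(g,m[...,0],m[...,1],cv2.INTER_LINEAR)[0].astype(int)
for n,f in(("T",T),("S",S)):
    for x in(.05,-.05):
        print(n,"y -90..90 step3 at x",x,prof(f,np.array([x,-.09]),np.array([x,.09])).tolist())
    print(n,"x -130..130 step4 y=.03",prof(f,np.array([-.13,.03]),np.array([.13,.03]),66).tolist())
a=cv2.imread("pics/scene0.png")[...,::-1];b=S["color"]
print("head diff",np.abs(a[238:256,232:256].astype(int)-b[238:256,232:256]).mean())
```

```text
T y -90..90 step3 at x 0.05 [181, 181, 179, 179, 181, 182, 183, 184, 185, 184, 180, 155, 99, 66, 59, 58, 59, 60, 59, 58, 54, 43, 37, 36, 36, 38, 44, 56, 74, 79, 79, 80, 81, 81, 80, 80, 80, 79, 78, 79, 80, 80, 80, 80, 80, 79, 79, 78, 85, 114, 159, 183, 185, 185, 180, 155, 103, 118, 171, 183, 182]
T y -90..90 step3 at x -0.05 [183, 182, 181, 181, 182, 183, 184, 184, 185, 185, 180, 153, 91, 63, 57, 58, 57, 57, 57, 57, 53, 43, 37, 37, 37, 40, 48, 63, 80, 80, 80, 80, 81, 81, 80, 81, 80, 81, 80, 81, 81, 81, 81, 81, 81, 81, 82, 81, 85, 119, 169, 185, 186, 185, 178, 147, 122, 155, 180, 184, 184]
T x -130..130 step4 y=.03 [184, 184, 183, 179, 185, 185, 185, 185, 186, 177, 113, 70, 81, 81, 81, 82, 81, 81, 80, 81, 81, 81, 80, 81, 81, 77, 70, 69, 67, 95, 174, 185, 186, 186, 177, 131, 85, 81, 81, 79, 80, 81, 80, 80, 80, 80, 80, 79, 76, 68, 67, 65, 62, 68, 100, 159, 183, 184, 184, 184, 184, 181, 179, 179, 179, 178]
S y -90..90 step3 at x 0.05 [177, 176, 179, 179, 174, 181, 201, 198, 198, 200, 205, 173, 62, 64, 67, 65, 67, 66, 67, 66, 65, 65, 66, 68, 65, 63, 66, 68, 67, 65, 65, 66, 67, 65, 66, 69, 68, 69, 68, 70, 68, 69, 69, 68, 68, 66, 100, 111, 109, 174, 206, 201, 201, 203, 203, 165, 174, 180, 180, 174, 165]
S y -90..90 step3 at x -0.05 [179, 179, 179, 180, 170, 184, 199, 200, 198, 198, 205, 158, 87, 95, 95, 96, 95, 96, 95, 96, 96, 96, 95, 98, 96, 96, 97, 97, 97, 97, 97, 97, 98, 98, 97, 98, 99, 98, 98, 98, 99, 99, 99, 99, 99, 99, 97, 112, 113, 167, 204, 201, 202, 201, 201, 173, 181, 182, 182, 178, 169]
S x -130..130 step4 y=.03 [187, 181, 182, 181, 181, 201, 203, 202, 202, 203, 207, 165, 112, 108, 100, 96, 98, 98, 99, 98, 99, 98, 98, 99, 98, 98, 98, 98, 99, 76, 59, 196, 206, 202, 202, 204, 169, 106, 108, 94, 93, 96, 80, 64, 65, 68, 64, 65, 65, 64, 64, 69, 68, 91, 92, 78, 202, 199, 198, 198, 197, 203, 148, 99, 121, 182]
head diff 4.1859567901234565
```

Run:
```python
from h import *
print(ctrl.hand_in());stat()
```

```text
the job is handed in; nothing more can be done
None
the job is handed in; nothing more can be done
```

The stop was pushed in and latched, the two-opening plate was set down on both pins and let go, and the stop was then twisted until it sprang back out. By force and camera checks the plate sits flush and the stop is out; I handed the job in at about 29 s and got no verdict back.

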